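Load a bracket into a leaf drill jig

ROBOT

A 6-joint arm with a two-finger parallel gripper is mounted at the origin on the work surface. World frame = base frame: x ahead of the robot, y to its left, z up, the work surface at z = 0. Lengths are in m, angles in rad, forces in N, time in s.
With the tool pointing down it reaches from about 0.25 to 0.775 m from the base axis. Payload 4 kg.
Tool frame: the origin (TCP) lies at the centre of the arm's flange, where the gripper is bolted on; the fingertips stand 199 mm ahead of it and the grasp point (between the pads) lies 180 mm ahead of it (robot.tcp_to_tips is the z of the fingertips in the tool frame, in m); z points along the fingers, y is the line along which they close (so a half turn about z gives the same grasp; the last joint's range is limited). The gripper opens to 94 mm and grips with 3 to 60 N. Pads are 16 mm wide; open, the fingers measure 119 mm over their backs; the gripper's body (75 mm by 177 mm) begins 78 mm behind the grasp point.
Start: joints at [-1.425, 0.087, 1.371, -0, 1.684, -0.103], TCP at [0.135, -0.533, 0.405] pointing down, gripper open.
Joint ranges: [-3.1, 3.1], [-0.76, 2.03], [0.27, 2.55], [-1.08, 4.22], [0.17, 2.65], [-2.57, 2.57]. Speed limits (rad/s): [2.79, 2.79, 3.14, 3.14, 3.14, 3.14].

INTERFACE

Orientations are given as [roll, pitch, yaw] about the fixed x, y, z axes, in that order (R = Rz(yaw) Ry(pitch) Rx(roll)).
In Python, from bench import robot gives the robot as it stands.
- The arm moves only by the tool play_rows, never from a script. Its arguments are lists of equal length, an entry for each row: "translation": the shift along the tool's x, y, z scaled (see below), a list of three; "twist": the turn, a rotation vector about the tool's x, y, z scaled (see below), a list of three; "gripper": the opening, from -1 (shut) to 1 (fully open). A call has 1 to 8 rows; each row shifts and turns the commanded pose from where the row before left it, along the tool's axes as they then stand; what a row does not reach is not made up. The controller multiplies each number of a shift by 0.04 m and each number of a turn by 0.1 rad. A row lasts 1/10 s, in which the tool goes at most 50 mm and 8.59 degrees, less where a joint would pass 70% of its speed; a pose out of reach is approached as far as the arm can. A call with a number of a shift or a turn outside -1 to 1 is refused whole. A call with a gripper value outside its range is refused whole. The fingers move at their own pace and stop on an object; the grip force is fixed at half the most. Time passes only in rows, so rows that do not move let the fingers close. It gives the time, the measured TCP pose, the force, the opening and the grip force at its end, in the units of the state.
- robot.get_obs(): the state, without advancing time (a new reading comes with each control period).
- robot.snapshot(name): name is "scene" or "side" or "wrist"; returns the picture (400x640x3 uint8, red, green, blue); there is no depth.
- robot.camera_model(name): a dict with "camera_matrix" (3x3 intrinsics, pixels), "k1" (the pictures are not rectified: a ray, as slopes to the right and down, at radius r is drawn at 1 + k1 r^2 times it, then the intrinsics apply), "rvec" (rotation vector, rad) and "tvec" (3), from world to camera coordinates, as OpenCV has them. Camera axes: x right, y down, z forward; pixel columns grow to the right and rows downward; lengths in m; the calibration is good to about 2 mm. A picture is of the moment at which its call begins: read the wrist's pose just before it. camera_model takes no time and is no camera call; for the wrist camera it gives the pose at the moment of the call.
- robot.close_job(): hands the job in; it is judged then, once.
Trained networks look in the newest picture that a camera, given by its name, has taken for a name from the list of things; names that differ only in an ending like _2 or _b are one class to them, and where a whole thing is asked for, a point or a joint stands for the part that bears it (a point fixed in the world has none). Each returns a list of dicts, best first, with "score" (0 to 1); they miss things now and then, are a little off and sometimes report something else, mostly with a low value. They report only what shows in the picture. A call takes as long as a camera call. They do not tell look-alikes from the thing itself.
- robot.recognise(name, camera): "centre" ([x, y, z] in m, in world coordinates, good to about 4 mm: the middle of the surface that is visible of it).
- robot.spot_point(name, camera): "centre" ([x, y, z] in m, in world coordinates, good to about 4 mm: a listed point, or the origin of a listed thing).
The state is a dict: "time": time; "joint_positions": joint angles; "qvel": joint speeds; "joint_torque": joint torques, N m; "tool_pos": TCP position; "ee_rot": TCP orientation; "wrist_force": force on the tool from outside, world axes, zero at the start; "wrist_torque": the same for the moment, N m; "width": finger opening in m; "finger_force": force on a finger pad.
Only numpy, scipy, OpenCV 4.12 (cv2) and the standard library are available. Lean on these libraries where they do the work, as an engineer would, in place of code of your own. Each camera call takes 0.05 s, during which the arm holds its last target. There are 200 camera calls.

TASK

Load the drill jig: press the orange thumb bar down with one fingertip and hold the spring-closed yellow leaf open, while the other fingertip pushes the bracket by its tail along the guides and under the leaf, right up to the end stop. Then back off and let the leaf close fully behind the bracket, and finish clear of everything. The bracket is only pushed, never lifted or carried, and nothing else on the bench is disturbed.

Things in the scene. Friction and masses are not known exactly. Their poses are not given: they have to be found in the camera images.
- jig: Steel drill jig fixed to the bench, 196 x 79 mm. Origin on the bench surface, mid-way between the guides, in the plane of the leaf's retaining lip. x: direction in which the bracket is pushed in; y: to the left across the guides; z: up. Its nest floor (in front also the loading apron) is 20 mm above the bench, from x = -130 to +50 mm. Two toe clamps, 12 mm high, stand on the bench at y = -36 to -62 mm.
- mouth (a point): Mouth of the guides: mid-way between the flared lead-ins, on the nest floor, at jig x = -60 mm. From jig x = -30 mm to the stop the guides are straight, 49 mm apart and 12 mm high; before x = -60 the apron is open.
- stop (a point): Middle of the end stop's face, at jig x = +50 mm, 8 mm above the nest floor. The face looks to -x and is 58 mm wide, 18 mm high.
- hinge (a point): Point on the leaf's hinge axis at jig x = 0, y = +34, z = +32 mm; the axis runs along jig x. The yellow leaf lies to the right of it and covers jig x = -4 to +47, y = -24 to +34 mm, its underside 40 mm above the bench when shut; the thumb bar lies to the left of it.
- leaf (a joint): Spring hinge of the yellow leaf: 0 shut, 0.70 rad fully open (a firm stop). Pressing the thumb bar down swings the leaf up; let go, it shuts by itself. About 3 N on the bar starts it, about 6 N holds it fully open. From 0.35 rad up the lip clears the bracket's top. The bracket cannot push it open.
- thumb_bar (a point): Middle of the orange pad on the thumb bar, 28 mm out from the hinge axis. The bar moves with the leaf, lies along the left of the apron (jig x = -124 to -6, y = +34 to +71 mm) so that a fingertip can slide along it while pressing. Shut: this point is 45 mm above the bench and the bar slopes up outwards at 0.32 rad; fully open: about 25 mm. Below the bar is only the bench.
- lip (a point): Middle of the lower edge of the leaf's retaining lip: a tongue 11 mm wide at the leaf's front right corner, jig y = -11 to -22 mm, faces at jig x = -3.5 and +0.5 mm. Shut, its edge is 2.5 mm above the nest floor and bars the way in; it drops behind the bracket's right shoulder once the bracket is within 3 mm of the stop.
- bracket: The bare-metal bracket to load, 0.10 to 0.20 kg, on the apron in the mouth of the guides, short of the leaf. Body 46 (x) x 44 (y) x 16 mm high, plus a tail 14 mm wide, 16 high, sticking out 20 mm to -x. Origin: centre of the underside of the body without tail; x points away from the tail, into the jig. Against the stop its origin is at jig x = +27 mm and the tail's end at -16 mm, outside the leaf.
- tail (a point): Centre of the end face of the bracket's tail, 43 mm behind the bracket's origin and 8 mm above its underside: where to push.
- spare1: Another bracket of the same kind lying on the bench right of the jig; leave alone.
- spare2: A third such bracket, on the bench right of the jig; leave alone.
- chip_brush: Chip brush lying on the bench left of the jig; leave alone.
- screwdriver: Screwdriver lying on the left of the bench; leave alone.
- marker: Red marker with a white cap, 110 mm long, on the right of the bench; leave alone.
- cartridge: Standing grease cartridge, 215 mm high, 50 mm across; leave alone.
- carton: Small open cardboard box of nuts, 95 x 75 x 55 mm; leave alone.
- tub: Clear tub of nuts, 110 mm across, 55 mm high; leave alone.
Things that resemble listed ones, but are neither listed nor needed, are in the scene too. What is shaped like the jig but green is not meant.

How it is judged:
On the way, in this order (a step that is already met when the one before it is completed fails the run):
1. a finger on the leaf or its thumb bar holds the leaf open while the bracket is still short of it (value of joint leaf above 0.3 rad and contact force between the fingers and leaf above 0.3 N and x of bracket in the frame of jig below -0.02 m), for 0.1 s.
2. with the leaf held open by one finger, the other pushes the bracket under it (value of joint leaf above 0.28 rad and contact force between the fingers and leaf above 0.3 N and contact force between the fingers and bracket above 0.05 N and x of bracket in the frame of jig between 0.005 and 0.029 m).
At the end, for the whole second after the job is handed in: The bracket lies flat on the nest floor between the guides, against the end stop (within 4 mm), at rest, and the leaf is shut behind it (under 0.05 rad) (x of bracket in the frame of jig between 0.023 and 0.0285 m and y of bracket in the frame of jig between -0.005 and 0.005 m and z of bracket in the frame of jig below 0.023 m and angle between the x axis of bracket and the x axis of jig, either way round below 0.12 rad and angle between bracket's own z axis and vertical below 0.08 rad and value of joint leaf below 0.05 rad and linear speed of bracket below 0.01 m/s); the robot touches nothing.
It fails at once if the bracket is lifted off the nest floor (by more than 8 mm) or tipped up (height (world z) of bracket above 0.028 m or angle between bracket's own z axis and vertical above 0.25 rad).
It fails at once if something else on the bench is disturbed (moved more than 15 mm) (distance of any of spare1, spare2, chip_brush, screwdriver, marker, cartridge, carton, tub from where it was at the start of the episode above 0.015 m).
It also fails if it takes over 40 s, if anything falls off the work surface, if the arm or the gripper's body presses on something with over 40 N, if the wrist force passes 120 N, or if a joint passes its speed limit or range.

## Working session

There is one attempt and no reset: what is moved stays moved. The work goes in short steps, Python scripts to look and compute and a tool call to move; the robot and the scene stay as the last step left them, time stands still between calls to the robot, and variables do not carry over. Pictures are saved under pics/ and viewed, at most 10 in all, crops included, and the job is handed in when it is done.

Besides the shell and the picture viewer there is one more tool, called after ">>>" as name(argument=value, ...) on one line, values as JSON. play_rows: Moves the arm, as the interface text tells. Its arguments: {"type":"object","properties":{"translation":{"type":"array","items":{"type":"array","items":{"type":"number","minimum":-1,"maximum":1}}},"twist":{"type":"array","items":{"type":"array","items":{"type":"number","minimum":-1,"maximum":1}}},"gripper":{"type":"array","items":{"type":"number"}}},"required":["translation","twist","gripper"]}

```bash
mkdir -p pics; cat > h.py <<'E'
import numpy as np,cv2
from bench import robot
def save(cam,name):
    im=robot.snapshot(cam); cv2.imwrite(f'pics/{name}.png',im[:,:,::-1]); return im
def proj(cam,P):
    m=robot.camera_model(cam);R,_=cv2.Rodrigues(np.array(m['rvec'],float));p=np.atleast_2d(P)@R.T+np.ravel(m['tvec'])
    s=p[:,:2]/p[:,2:];s=s*(1+m['k1']*(s**2).sum(1,keepdims=True));K=np.array(m['camera_matrix'])
    return s*[K[0,0],K[1,1]]+K[:2,2]
def ray(cam,uv,z):
    m=robot.camera_model(cam);R,_=cv2.Rodrigues(np.array(m['rvec'],float));t=np.ravel(m['tvec']);K=np.array(m['camera_matrix'])
    s=(np.atleast_2d(uv)-K[:2,2])/[K[0,0],K[1,1]];d=s.copy()
    for _ in range(20): d=s/(1+m['k1']*(d**2).sum(1,keepdims=True))
    D=np.c_[d,np.ones(len(d))]@R;c=-R.T@t
    return c+D*((z-c[2])/D[:,2])[:,None]
E
python3 - <<'E'
from h import *
for c in ['scene','side']:
    save(c,c+'0')
    for n in ['jig','mouth','stop','hinge','thumb_bar','lip','bracket','tail']:
        for r in robot.spot_point(n,c)[:3]: print(c,n,round(r['score'],2),np.round(r['centre'],3),np.round(proj(c,r['centre'])[0]))
print(robot.get_obs())
E
```

```text
scene jig 0.9 [0.341 0.239 0.002] [396. 150.]
scene jig 0.79 [ 0.569  0.062 -0.002] [342. 220.]
scene jig 0.76 [ 0.413 -0.233 -0.001] [233. 179.]
scene mouth 0.95 [0.509 0.067 0.024] [342. 196.]
scene mouth 0.74 [0.283 0.231 0.024] [391. 131.]
scene mouth 0.63 [ 0.353 -0.228  0.019] [235. 158.]
scene stop 0.94 [0.618 0.064 0.027] [345. 230.]
scene stop 0.84 [ 0.463 -0.246  0.027] [226. 187.]
scene stop 0.73 [0.394 0.244 0.03 ] [402. 158.]
scene hinge 0.94 [0.338 0.276 0.035] [410. 141.]
scene hinge 0.78 [ 0.42  -0.196  0.034] [244. 172.]
scene hinge 0.64 [0.568 0.1   0.033] [357. 211.]
scene thumb_bar 0.86 [0.507 0.126 0.046] [365. 189.]
scene thumb_bar 0.73 [ 0.357 -0.167  0.047] [255. 151.]
scene thumb_bar 0.72 [0.271 0.298 0.042] [414. 122.]
scene lip 0.81 [ 0.406 -0.252  0.021] [225. 172.]
scene lip 0.79 [0.567 0.044 0.02 ] [335. 215.]
scene lip 0.79 [0.345 0.22  0.022] [390. 147.]
scene bracket 0.79 [0.523 0.06  0.02 ] [340. 201.]
scene tail 0.72 [0.483 0.066 0.023] [341. 188.]
scene tail 0.52 [0.566 0.042 0.022] [335. 214.]
side jig 0.75 [ 0.414 -0.237 -0.001] [288. 292.]
side 
[... 992 characters left out ...]
joint_positions': array([-1.42507772e+00,  8.71387436e-02,  1.37069569e+00,  2.15110763e-06,
        1.68357570e+00, -1.03091821e-01]), 'qvel': array([ 1.99284964e-04,  2.41176821e-04,  1.68255489e-03, -4.44913470e-04,
        6.58400338e-05, -1.58900084e-03]), 'joint_torque': array([ 8.86637717e-04, -3.40030503e+01, -3.02598596e+01,  7.17138662e-02,
        2.35016568e-02, -1.47996762e-06]), 'tool_pos': array([ 0.13543679, -0.53305259,  0.40474158]), 'ee_rot': array([3.14141089e+00, 1.66561926e-05, 2.48810665e-01]), 'wrist_force': array([ 0.29990493, -0.15860312,  0.2112126 ]), 'wrist_torque': array([-0.02628524,  0.01046232, -0.04688659]), 'finger_force': 0.0, 'width': 0.09401758979905205}
```

```bash
python3 - <<'E'
import cv2
a=cv2.imread('pics/scene0.png');b=cv2.imread('pics/side0.png')
cv2.imwrite('pics/a.png',a)
cv2.imwrite('pics/crop.png',cv2.vconcat([cv2.resize(a[150:270,270:430],(800,600),interpolation=2)[:300*2:2,::1],cv2.resize(b[130:250,240:400],(800,600),interpolation=2)[::2]]))
E
```

```text
(no output)
```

View pics/a.png

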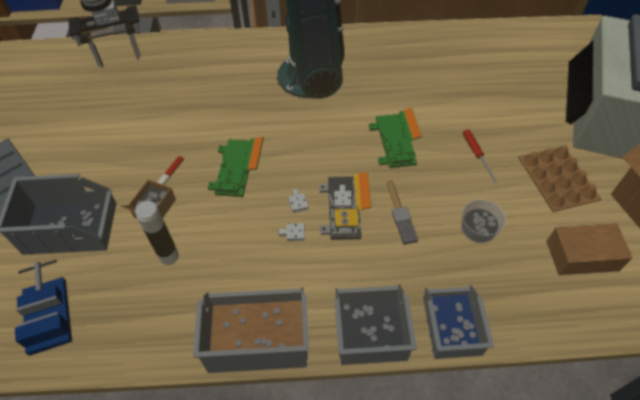

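View pics/crop.png

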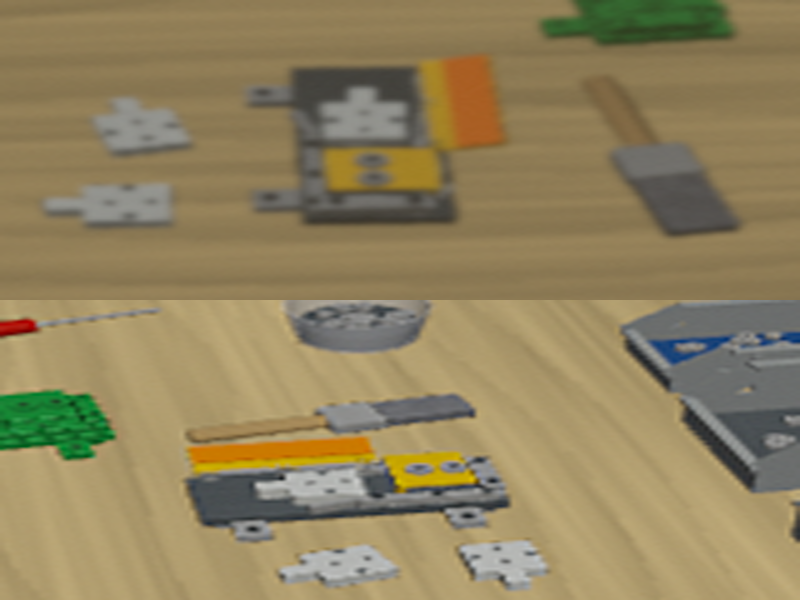

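The candidates for the jig are green at (235,165), green at (396,138), and steel with a yellow leaf at (345,205). The steel one fits, and the enlarged crop shows the bracket on its apron at (342,195) with its tail toward the robot. The brackets at (298,200) and (292,231) are the spares on the bench.

```bash
python3 - <<'E'
from h import *
print(ray('scene',[[168,258]],0),ray('scene',[[146,205]],.215))
J=np.array([[0,0,0],[-60,0,20],[50,0,28],[0,34,32],[-65,60.6,45],[-1.5,-16.5,22.5]])/1e3
A=np.array([[.569,.062],[.509,.067],[.618,.064],[.568,.1],[.507,.126],[.567,.044]]);B=np.array([[.566,.067],[.509,.067],[.622,.061],[.571,.1],[.506,.125],[.568,.048]])
W=(A+B)/2;j=J[:,:2];jm=j.mean(0);wm=W.mean(0);a=j-jm;b=W-wm
y=np.arctan2((a[:,0]*b[:,1]-a[:,1]*b[:,0]).sum(),(a*b).sum());R=np.array([[np.cos(y),-np.sin(y)],[np.sin(y),np.cos(y)]])
o=wm-R@jm;print('yaw',y,'o',o,(a@R.T-b)*1e3)
print('br',R.T@(np.array([.5245,.0625])-o),'tail',R.T@(np.array([.4815,.067])-o))
E
```

```text
[[ 0.65741745 -0.38788089  0.        ]] [[ 0.64347713 -0.38543449  0.215     ]]
yaw -0.029999139973355234 o [0.5690205  0.06419009] [[ 1.52049969 -0.30990828]
 [ 0.04749612 -1.01022984]
 [-1.00199733  0.1903597 ]
 [ 0.54031747 -1.82520625]
 [-0.63257896  1.21247697]
 [-0.47373697  1.7425077 ]]
br [-0.04444977 -0.00302471] tail [-0.0875654  0.0001835]
```

>>> play_rows(translation=[[0, 0, 0], [0, 0, 0], [0, 0, 0], [0.4, -0.95, 0], [0.4, -0.95, 0], [0.4, -0.95, 0], [0.4, -0.95, 0], [0.4, -0.95, 0]], twist=[[0, 0, 0.93], [0, 0, 0.93], [0, 0, 0.93], [0, 0, 0], [0, 0, 0], [0, 0, 0], [0, 0, 0], [0, 0, 0]], gripper=[1, 1, 1, 1, 1, 1, 1, 1])

```text
time: 1.7
tool_pos: [0.2214, -0.344, 0.4048]
ee_rot: [3.141, -0.0, -0.031]
wrist_force: [0.9, -0.2, -0.8]
width: 0.0938
finger_force: 0.0
```

>>> play_rows(translation=[[0.4, -0.95, 0], [0.4, -0.95, 0], [0.4, -0.95, 0], [0.4, -0.95, 0], [0.4, -0.95, 0], [0.4, -0.95, 0], [0.4, -0.95, 0], [0.4, -0.95, 0]], twist=[[0, 0, 0], [0, 0, 0], [0, 0, 0], [0, 0, 0], [0, 0, 0], [0, 0, 0], [0, 0, 0], [0, 0, 0]], gripper=[1, 1, 1, 1, 1, 1, 1, 1])

```text
time: 2.5
tool_pos: [0.3584, -0.0438, 0.4051]
ee_rot: [3.141, -0.002, -0.03]
wrist_force: [1.0, -1.5, -0.3]
width: 0.0941
finger_force: 0.0
```

>>> play_rows(translation=[[0.4, -0.95, 0], [0.4, -0.95, 0], [0.4, -0.95, 0], [0, 0, 0], [0, 0, 0]], twist=[[0, 0, 0], [0, 0, 0], [0, 0, 0], [0, 0, 0], [0, 0, 0]], gripper=[0.2, 0.2, 0.2, 0.2, 0.2])

```text
time: 3.0
tool_pos: [0.4096, 0.0674, 0.4045]
ee_rot: [3.141, 0.001, -0.028]
wrist_force: [-0.5, -0.4, -0.2]
width: 0.0583
finger_force: 0.0
```

```bash
python3 - <<'E'
from h import *
c='wrist';save(c,'w0')
for n in ['jig','mouth','stop','hinge','thumb_bar','lip','bracket','tail']:
    for r in robot.spot_point(n,c)[:2]: print(c,n,round(r['score'],2),np.round(r['centre'],4),np.round(proj(c,r['centre'])[0]))
print(robot.get_obs()['width'])
E
```

```text
wrist jig 0.83 [ 0.5702  0.0654 -0.0013] [315.  25.]
wrist jig 0.62 [ 0.4149 -0.231   0.002 ] [577. 166.]
wrist mouth 0.94 [ 0.3507 -0.2262  0.0176] [575. 223.]
wrist mouth 0.9 [0.5141 0.0635 0.0218] [318.  79.]
wrist stop 0.9 [0.3898 0.2497 0.0296] [150. 206.]
wrist stop 0.65 [ 0.4625 -0.2401  0.0267] [608. 124.]
wrist hinge 0.92 [ 0.4214 -0.2013  0.0323] [571. 164.]
wrist hinge 0.8 [0.5712 0.1022 0.0295] [275.  18.]
wrist thumb_bar 0.91 [0.5084 0.1244 0.045 ] [254.  86.]
wrist thumb_bar 0.66 [ 0.3593 -0.1643  0.0441] [537. 225.]
wrist lip 0.89 [0.5667 0.05   0.0275] [330.  22.]
wrist lip 0.84 [0.3398 0.2216 0.0227] [184. 246.]
wrist bracket 0.85 [0.5207 0.0711 0.0184] [311.  73.]
wrist tail 0.7 [0.4795 0.0706 0.0291] [313. 115.]
0.05631360108314813
```

View pics/w0.png

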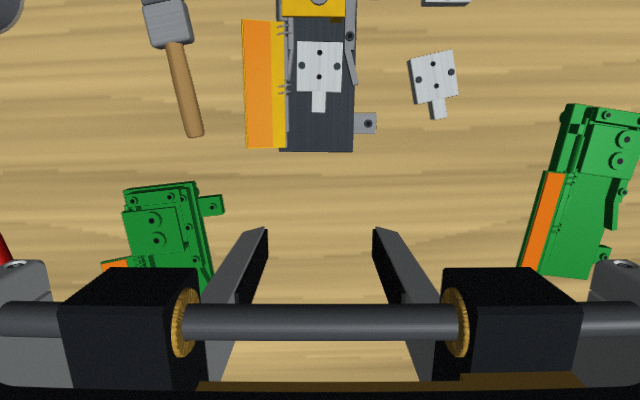

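```bash
python3 - <<'E'
from h import *
c='wrist';R=np.array([[np.cos(.03),np.sin(.03)],[-np.sin(.03),np.cos(.03)]]);o=np.array([.569,.0645])
def j(n,uv,z):
    p=ray(c,[uv],z)[0][:2];print(n,np.round(p,4),np.round(1e3*R@np.subtract(p,o+0),1))
j('tailL',(312,112),.036);j('tailR',(326,112),.036)
j('apL',(279,151),.02);j('apR',(353,152),.02)
j('barL',(246,147),.05);j('barTopL',(242,20),.05);j('barin',(287,148),.036)
j('bodyFL',(298,41),.036);j('bodyFR',(342,41),.036)
j('bodyBL',(296,92),.036);j('bodyBR',(341,92),.036)
E
```

```text
tailL [0.4824 0.071 ] [-86.4   9.1]
tailR [0.482  0.0572] [-87.2  -4.7]
apL [0.4433 0.108 ] [-124.3   47.2]
apR [0.4398 0.0293] [-130.2  -31.3]
barL [0.4513 0.1362] [-115.5   75.2]
barTopL [0.5654 0.1309] [-1.6 66.5]
barin [0.4477 0.0977] [-120.2   36.8]
bodyFL [0.5485 0.0819] [-19.9  18. ]
bodyFR [0.5472 0.0402] [-22.5 -23.7]
bodyBL [0.502 0.086] [-66.4  23.5]
bodyBR [0.5006 0.042 ] [-69.1 -20.5]
```

The picture shows the bracket at (319,70), its tail end at (319,112), the thumb bar at (243–287, 20–148) and the apron front at row 151. I'll go above the start pose.

>>> play_rows(translation=[[0.64, -0.42, 0], [0.64, -0.42, 0], [0, 0, 0.9], [0, 0, 0.9], [0, 0, 0.9], [0, 0, 0.9], [0, 0, 0], [0, 0, 0]], twist=[[0, 0, 0.1], [0, 0, 0], [0, 0, 0], [0, 0, 0], [0, 0, 0], [0, 0, 0], [0, 0, 0], [0, 0, 0]], gripper=[0.1, 0.1, 0.1, 0.1, 0.1, 0.1, 0.1, 0.1])

```text
time: 4.25
tool_pos: [0.4621, 0.0985, 0.2609]
ee_rot: [3.141, 0.001, -0.041]
wrist_force: [-0.4, -0.1, 0.0]
width: 0.0514
finger_force: 0.0
```

```bash
python3 - <<'E'
from h import *
ims=[save(c,c+'1') for c in ['scene','side','wrist']]
a=cv2.resize(ims[0][140:240,290:423],(400,300),interpolation=2);b=cv2.resize(ims[1][150:250,260:393],(400,300),interpolation=2);w=cv2.resize(ims[2],(480,300))
out=np.zeros((600,800,3),np.uint8);out[:300,:400]=a;out[:300,400:]=b;out[300:,:480]=w
cv2.imwrite('pics/m1.png',out[:,:,::-1]);o=robot.get_obs();print(o['tool_pos'],o['ee_rot'],o['width'])
for n in ['mouth','thumb_bar','bracket','tail','hinge','stop']:
    for r in robot.spot_point(n,'wrist')[:2]: print(n,round(r['score'],2),np.round(r['centre'],4))
E
```

```text
[0.46303733 0.098684   0.2634413 ] [-3.14100708 -0.00507274 -0.04043135] 0.051476076884128696
thumb_bar 0.57 [0.5099 0.1258 0.0443]
bracket 0.75 [0.5188 0.0694 0.0177]
tail 0.73 [0.4776 0.0687 0.0285]
hinge 0.81 [0.34   0.2694 0.0292]
```

View pics/m1.png

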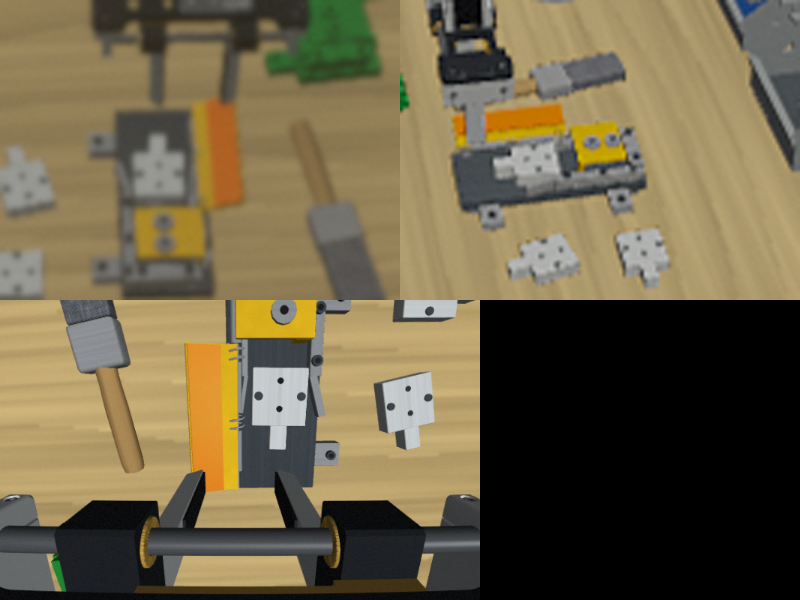

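```bash
python3 - <<'E'
from h import *
f=4/3
for n,u,v,z in [('tailL',270,449,.036),('tailR',286,449,.036),('apFR',313,487,.02),('barFL',192,491,.048),('barBL',185,343,.048),('barFin',238,488,.036)]:
    print(n,np.round(ray('wrist',[[u*f,(v-300)*f]],z)[0],4))
t=robot.get_obs()['tool_pos'];print(t)
for s in (-1,1): print(proj('wrist',[[t[0]+dx,t[1]+s*y,t[2]-.199] for dx in(-.008,.008) for y in(.0257,.038)])/f+[0,300])
E
```

```text
tailL [0.4811 0.0724 0.036 ]
tailR [0.4806 0.0592 0.036 ]
apFR [0.4392 0.0312 0.02  ]
barFL [0.4515 0.1374 0.048 ]
barBL [0.5641 0.133  0.048 ]
barFin [0.4477 0.1002 0.036 ]
[0.46220012 0.09871428 0.26147092]
[[273.59730696 492.2221034 ]
 [289.95814141 491.58748418]
 [273.43628144 472.02964629]
 [290.13968783 471.38196671]]
[[205.32277548 494.7358362 ]
 [189.07990943 495.30187755]
 [203.73471753 474.65567155]
 [187.15592087 475.26205708]]
```

>>> play_rows(translation=[[0, 0, 0.3], [0, 0, 0.3], [0, 0, 0.25], [0, 0, 0], [0, 0, 0]], twist=[[0, 0, 0], [0, 0, 0], [0, 0, 0], [0, 0, 0], [0, 0, 0]], gripper=[0.1, 0.1, 0.1, 0.1, 0.1])

```text
time: 5.2
tool_pos: [0.4624, 0.0993, 0.2266]
ee_rot: [-3.139, -0.001, -0.04]
wrist_force: [1.3, 2.1, 5.2]
width: 0.0518
finger_force: 3.1
```

```bash
python3 - <<'E'
from h import *
ims=[save(c,c+'2') for c in ['scene','side','wrist']]
a=cv2.resize(ims[0][140:240,290:423],(400,300),interpolation=2);b=cv2.resize(ims[1][150:250,260:393],(400,300),interpolation=2);w=cv2.resize(ims[2],(480,300))
out=np.zeros((600,800,3),np.uint8);out[:300,:400]=a;out[:300,400:]=b;out[300:,:480]=w
cv2.imwrite('pics/m2.png',out[:,:,::-1]);o=robot.get_obs();print(o['tool_pos'],o['ee_rot'],o['width'],o['wrist_force'])
E
```

```text
[0.46241325 0.09932634 0.22675689] [-3.13920396e+00 -1.33032618e-03 -4.02650376e-02] 0.05170187509049967 [0.54038151 2.944198   6.21909163]
```

View pics/m2.png

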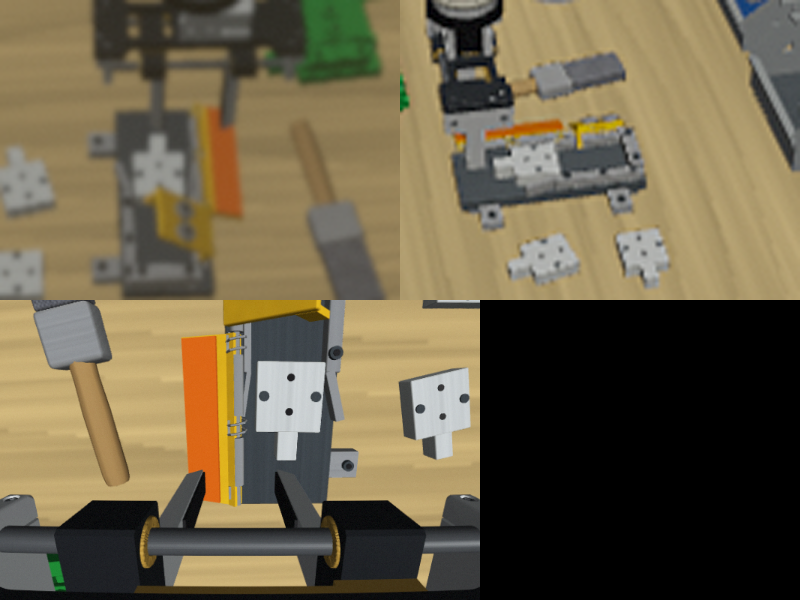

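The leaf is up (yellow tilted at (185,225) in the scene tile), with about 6 N on the bar, and the pushing finger is behind the tail. Now I'll push.

>>> play_rows(translation=[[0.2, 0, 0], [0.15, 0, 0], [0.2, 0, 0], [0.2, 0, 0], [0.2, 0, 0], [0.2, 0, 0], [0, 0, 0]], twist=[[0, 0, 0], [0, 0, 0], [0, 0, 0], [0, 0, 0], [0, 0, 0], [0, 0, 0], [0, 0, 0]], gripper=[0.1, 0.1, 0.1, 0.1, 0.1, 0.1, 0.1])

```text
time: 6.05
tool_pos: [0.5077, 0.0976, 0.2258]
ee_rot: [-3.139, 0.004, -0.04]
wrist_force: [-2.2, 2.8, 5.8]
width: 0.052
finger_force: 3.2
```

```bash
python3 - <<'E'
from h import *
ims=[save(c,c+'3') for c in ['scene','side','wrist']]
a=cv2.resize(ims[0][140:240,290:423],(400,300),interpolation=2);b=cv2.resize(ims[1][150:250,260:393],(400,300),interpolation=2);w=cv2.resize(ims[2],(480,300))
out=np.zeros((600,800,3),np.uint8);out[:300,:400]=a;out[:300,400:]=b;out[300:,:480]=w
cv2.imwrite('pics/m3.png',out[:,:,::-1]);o=robot.get_obs();print(o['tool_pos'],o['ee_rot'],o['width'],o['wrist_force'])
E
```

```text
[0.50750153 0.09761297 0.22594565] [-3.13941200e+00  2.80774532e-03 -3.98451531e-02] 0.05126058658289826 [-1.95797886  3.75438976  5.56632145]
```

View pics/m3.png

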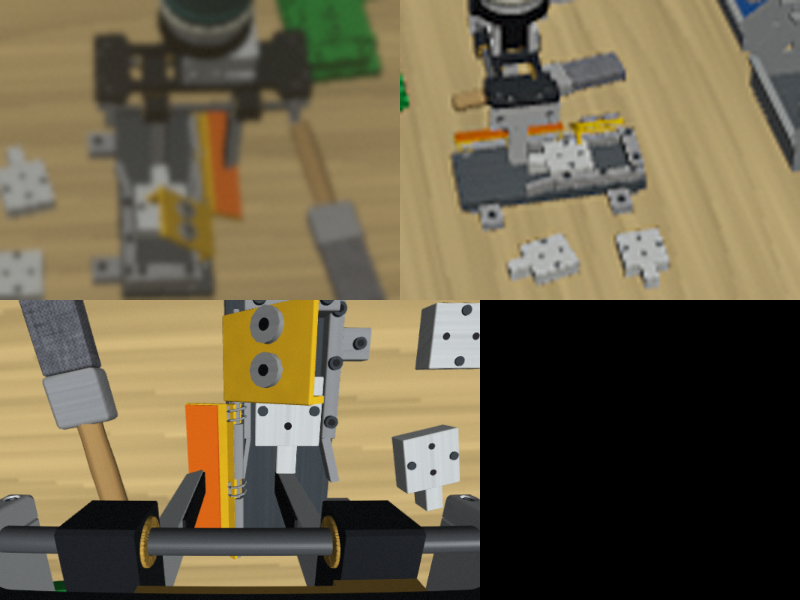

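>>> play_rows(translation=[[0.15, 0, 0], [0.15, 0, 0], [0.15, 0, 0], [0.15, 0, 0], [0.12, 0, 0], [0.08, 0, 0], [0, 0, 0]], twist=[[0, 0, 0], [0, 0, 0], [0, 0, 0], [0, 0, 0], [0, 0, 0], [0, 0, 0], [0, 0, 0]], gripper=[0.1, 0.1, 0.1, 0.1, 0.1, 0.1, 0.1])

```text
time: 6.9
tool_pos: [0.539, 0.0964, 0.2257]
ee_rot: [-3.14, 0.006, -0.04]
wrist_force: [-4.8, 2.8, 7.3]
width: 0.0516
finger_force: 3.7
```

>>> play_rows(translation=[[0.05, 0, 0], [0.03, 0, 0], [0, 0, 0]], twist=[[0, 0, 0], [0, 0, 0], [0, 0, 0]], gripper=[0.1, 0.1, 0.1])

```text
time: 7.2
tool_pos: [0.5419, 0.0963, 0.2257]
ee_rot: [-3.14, 0.006, -0.039]
wrist_force: [-5.3, 2.5, 6.7]
width: 0.0514
finger_force: 4.0
```

>>> play_rows(translation=[[0.03, 0, 0], [0.03, 0, 0], [0, 0, 0]], twist=[[0, 0, 0], [0, 0, 0], [0, 0, 0]], gripper=[0.1, 0.1, 0.1])

```text
time: 7.5
tool_pos: [0.5442, 0.0962, 0.2257]
ee_rot: [-3.14, 0.006, -0.039]
wrist_force: [-5.1, 3.1, 6.3]
width: 0.0516
finger_force: 4.0
```

>>> play_rows(translation=[[0.03, 0, 0], [0.03, 0, 0], [0, 0, 0]], twist=[[0, 0, 0], [0, 0, 0], [0, 0, 0]], gripper=[0.1, 0.1, 0.1])

```text
time: 7.8
tool_pos: [0.5465, 0.0961, 0.2257]
ee_rot: [-3.14, 0.007, -0.04]
wrist_force: [-5.1, 2.3, 7.5]
width: 0.0515
finger_force: 4.6
```

>>> play_rows(translation=[[0.03, 0, 0], [0.03, 0, 0], [0, 0, 0]], twist=[[0, 0, 0], [0, 0, 0], [0, 0, 0]], gripper=[0.1, 0.1, 0.1])

```text
time: 8.1
tool_pos: [0.5477, 0.0961, 0.2257]
ee_rot: [-3.14, 0.012, -0.04]
wrist_force: [-10.6, 2.8, 12.0]
width: 0.0517
finger_force: 7.0
```

```bash
python3 - <<'E'
from h import *
ims=[save(c,c+'4') for c in ['scene','side','wrist']]
a=cv2.resize(ims[0][170:230,320:400],(400,300),interpolation=2);b=cv2.resize(ims[1][170:230,280:360],(400,300),interpolation=2);w=cv2.resize(ims[2][0:200,200:520],(480,300))
out=np.zeros((600,800,3),np.uint8);out[:300,:400]=a;out[:300,400:]=b;out[300:,:480]=w
cv2.imwrite('pics/m4.png',out[:,:,::-1]);o=robot.get_obs();print(o['tool_pos'],o['ee_rot'],o['width'],o['wrist_force'])
E
```

```text
[0.54764811 0.09613017 0.22566485] [-3.13995734  0.01168839 -0.03958411] 0.051729343023978636 [-10.07708433   2.59119257  11.43633225]
```

View pics/m4.png

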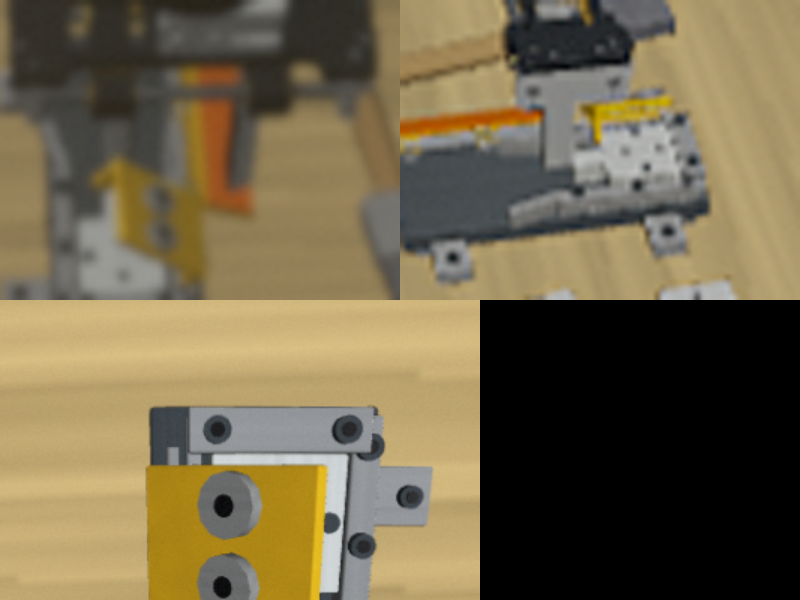

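The wrist tile shows the bracket's front edge flush on the stop (row 455), and the force jumped from 5 to 10 N. So it's seated: one small nudge, then back off and up.

>>> play_rows(translation=[[0.02, 0, 0], [-0.1, 0, 0], [-0.2, 0, 0], [-0.2, 0, 0], [0, 0, -0.2], [0, 0, -0.3], [0, 0, -0.4], [0, 0, -0.6]], twist=[[0, 0, 0], [0, 0, 0], [0, 0, 0], [0, 0, 0], [0, 0, 0], [0, 0, 0], [0, 0, 0], [0, 0, 0]], gripper=[0.1, 0.1, 0.1, 0.1, 0.1, 0.1, 0.1, 0.1])

```text
time: 9.05
tool_pos: [0.5302, 0.0955, 0.2848]
ee_rot: [3.14, 0.007, -0.04]
wrist_force: [0.1, -0.1, -0.0]
width: 0.0518
finger_force: 0.0
```

>>> play_rows(translation=[[-0.5, 0, -0.9], [-0.9, 0, -0.9], [-0.9, 0, -0.9], [-0.9, 0, 0], [0, 0, 0], [0, 0, 0], [0, 0, 0]], twist=[[0, 0, 0], [0, 0, 0], [0, 0, 0], [0, 0, 0], [0, 0, 0], [0, 0, 0], [0, 0, 0]], gripper=[0.1, 0.1, 0.1, 0.1, 0.1, 0.1, 0.1])

```text
time: 9.75
tool_pos: [0.4051, 0.1008, 0.3923]
ee_rot: [3.141, 0.002, -0.041]
wrist_force: [0.0, -0.4, 0.1]
width: 0.0519
finger_force: 0.0
```

```bash
python3 - <<'E'
from h import *
ims=[save(c,c+'5') for c in ['scene','side','wrist']]
a=cv2.resize(ims[0][170:245,320:420],(400,300),interpolation=2);b=cv2.resize(ims[1][170:245,270:370],(400,300),interpolation=2);w=cv2.resize(ims[2][0:200,180:500],(480,300))
out=np.zeros((600,800,3),np.uint8);out[:300,:400]=a;out[:300,400:]=b;out[300:,:480]=w
cv2.imwrite('pics/m5.png',out[:,:,::-1]);o=robot.get_obs();print(o['tool_pos'],o['wrist_force'])
for n in ['bracket','tail','stop']:
  for c in ['scene','side','wrist']:
    for r in robot.spot_point(n,c)[:2]: print(c,n,round(r['score'],2),np.round(r['centre'],4))
E
```

```text
[0.40540821 0.10088329 0.39237711] [ 0.84651248 -0.38569011 -0.18907548]
scene bracket 0.52 [0.5949 0.0626 0.024 ]
side bracket 0.45 [0.5972 0.0608 0.019 ]
side tail 0.46 [0.5535 0.0642 0.028 ]
wrist tail 0.85 [0.5536 0.0651 0.0297]
scene stop 0.98 [0.6199 0.0629 0.0244]
scene stop 0.92 [0.3896 0.2454 0.0276]
side stop 0.69 [0.6242 0.058  0.0254]
side stop 0.64 [ 0.4639 -0.2415  0.0307]
wrist stop 0.64 [0.3884 0.2476 0.031 ]
wrist stop 0.19 [ 0.5186 -0.055  -0.0014]
```

View pics/m5.png

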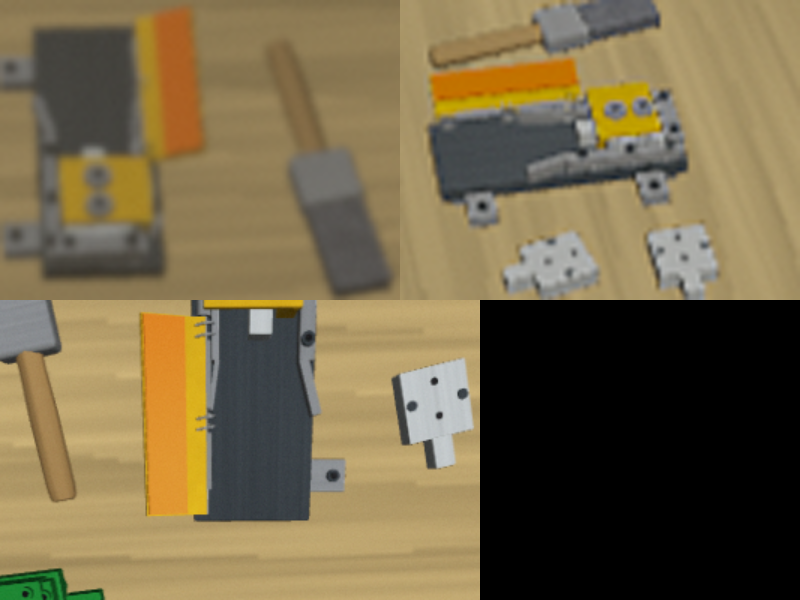

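The leaf lies flat and shut, the tail sticks out below it at (261,320) in the wrist tile, and the arm is clear. I'm handing it in.

```bash
python3 -c "
from bench import robot
print(robot.close_job())"
```

```text
the job is handed in; nothing more can be done
None
```

The job is handed in, though no verdict came back: the bracket is pushed up against the end stop, the leaf is shut behind it, the arm is clear, and nothing else on the bench looks disturbed in the last pictures.

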